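Flip the plank door onto the shooting board

ROBOT

A 6-joint arm with a two-finger parallel gripper is mounted at the origin on the work surface. World frame = base frame: x ahead of the robot, y to its left, z up, the work surface at z = 0. Lengths are in m, angles in rad, forces in N, time in s.
With the tool pointing down it reaches from about 0.35 to 0.85 m from the base axis. Payload 8.1 kg.
Tool frame: the origin (TCP) lies on the mounting face of the last link; the fingertips stand 186 mm ahead of it and the grasp point (between the pads) lies 167 mm ahead of it; z points along the fingers, y is the line along which they close (so a half turn about z gives the same grasp; the last joint's range is limited). The gripper opens to 93 mm and grips with 3 to 60 N. Pads are 15 mm wide; open, the fingers measure 128 mm over their backs; the gripper's body (75 mm by 188 mm) begins 65 mm behind the grasp point.
Start: joints at [1.098, 0.13, 1.488, -0, 1.523, -0.085], TCP at [0.227, 0.555, 0.405] pointing down, gripper open.
Joint ranges: [-2.96, 2.96], [-0.89, 2.26], [0.02, 2.5], [-1.34, 4.48], [0, 2.73], [-2.66, 2.66]. Speed limits (rad/s): [2.39, 2.39, 2.79, 3.14, 3.14, 3.14].

INTERFACE

Orientations are given as a rotation vector (axis times angle).
In Python, from plant import * gives the robot as it stands. The module is installed in compiled form; this text tells all that it offers.
- The arm moves only by the tool arm_command, never from a script. Its argument "increments" is a list of rows, each a list of 6 numbers: the shift along the tool's x, y, z in units of 0.2 m (1.0 is 0.2 m), then the turn, a rotation vector about the tool's x, y, z in units of pi rad (1.0 is pi rad). A call has exactly 5 rows; each row is the pose to reach, as a shift and turn from the pose commanded when the call began, along the tool's axes at that moment, turning the shorter way round; what a row does not reach only later rows make up. A row lasts 1/8 s, in which the tool goes at most 62.5 mm and 10.7 degrees, less where a joint would pass 70% of its speed; a pose out of reach is approached as far as the arm can. A call with a number of a shift or a turn outside -1 to 1 is refused whole. A call with a gripper value outside its range is refused whole. "fingers" is the closure, from -1 (fully open) to 1 (shut), set as the call begins (left out, the last holds). The fingers move at their own pace and stop on an object; "force" is the grip in N (left out, the last holds). Time passes only in rows, so rows that repeat a pose let the fingers close, or fill a call up. It gives the time, the measured TCP pose, the force, the opening and the grip force at its end, in the units of the state.
- read_state(): the state, without advancing time (a new reading comes with each control period).
- read_camera(name): name is "scene" or "top"; returns a dict with "image" (384x512x3 uint8, red, green, blue), "fx", "fy", "cx", "cy" (pixels), "T" (4x4, takes a point from camera to world coordinates). Camera axes: x right, y down, z forward; pixel columns grow to the right and rows downward; lengths in m; the calibration is good to about 2 mm. A picture is of the moment at which its call begins. There is no depth.
- close_job(): hands the job in; it is judged then, once.
The state is a dict: "t": time; "q": joint angles; "dq": joint speeds; "joint_torque": joint torques, N m; "tool_pos": TCP position; "orientation": TCP orientation; "force": force on the tool from outside, world axes, zero at the start; "wrist_torque": the same for the moment, N m; "opening": finger opening in m; "gripper_force": force on a finger pad.
Only numpy, scipy, OpenCV 4.12 (cv2) and the standard library are available. Lean on these libraries where they do the work, as an engineer would, in place of code of your own. Each camera call takes 0.05 s, during which the arm holds its last target. There are 200 camera calls.

TASK

The little plank door lies grooved face up on the runway of the shooting board. Without picking it up, only pushing with the fingertips, push it square up against the edge of the raised deck, tip it up against that edge and turn it over onto the deck, then push the overhang in until that long edge is flush with the deck's edge, plain back up, ready for planing. Leave the plane, the glue bottle and the mallet where they are.

Things in the scene. Friction and masses are not known exactly. Their poses are not given: they have to be found in the camera images.
- board: Shooting board of pale wood, 460 mm long, fixed to the bench. Origin on the bench surface below the middle of the deck's near edge; x points from the runway to the deck, y along the deck's edge (both y -230 to 230 mm), z up. The low runway: x -70 to 0 mm, top at z = 12 mm. The raised deck: x 0 to 200 mm, top at z = 24 mm. A dark stop, 22 mm high, crosses the deck at y 193 to 225 mm.
- deck_edge (a point): Middle of the deck's upper near edge, on the board at x = 0, y = 0, z = 24 mm: the top of the straight upright step, 12 mm high, between runway and deck. Axes as the board's.
- door: Door blank for a model house, brown wood, 80 mm (its x) by 110 mm (its y) by 9 mm thick, 37 to 68 g. Four dark grooves run along y on one face; the other is plain. Origin at the centre of the plain face, z out of the grooved face, which is up at the start. It lies on the runway, its +x long side 9 to 20 mm from the deck, turned up to 0.12 rad; its other long side overhangs the runway towards the robot.
- edge_far (a point): Middle of the door's long side that faces the deck at the start (door x = +40 mm), half way through the thickness. The door turns over about this side, and this side is the one to be flush with the deck's edge at the end.
- edge_near (a point): Middle of the door's other long side (door x = -40 mm), half way through the thickness; it overhangs the runway's near edge (x = -70 mm), by 10 mm when the door is up against the deck. Pressed against the deck with 5 to 10 N, this side follows a rising fingertip by friction; once past upright, the door falls onto the deck and stays overhanging the runway.
- corner_left (a point): End of the side of edge_far at door y = +55 mm, half way through the thickness.
- corner_right (a point): End of the side of edge_far at door y = -55 mm, half way through the thickness.
- plane: Bystander: metal block plane, 160 mm long (its y) by 46 mm wide, 45 mm high, standing on the back of the deck. Origin at the centre of its sole.
- glue: Bystander: white glue bottle, 60 mm across and 150 mm tall, on the bench beside the board. Origin at the centre of its foot.
- mallet: Bystander: wooden mallet, head 60 x 100 x 75 mm, handle along its -x, on the bench beside the board. Origin at bench height, 90 mm from the middle of the head.
Not all that is in view belongs to the job. Several things have the shape of the door; the one meant has the colours described above.

How it is judged:
On the way, in this order (a step that is already met when the one before it is completed fails the run):
1. the door, still flat on the runway, has its far side pushed up against the deck's edge (both ends within 5 mm) (x of each of corner_left, corner_right in the frame of board above -0.005 m and angle between door's own z axis and vertical below 0.2 rad and height (world z) of edge_far below 0.025 m), for 0.1 s.
2. the door is tipped up by more than 60 degrees, its far side still down in the corner at the deck's edge (angle between door's own z axis and vertical above 1.05 rad and height (world z) of edge_far below 0.024 m and x of edge_far in the frame of board between -0.03 and 0.005 m).
At the end, for the whole second after the job is handed in: The door lies flat on the deck with its plain back up (within 0.1 rad), at rest, both ends of its edge_far side within 5 mm of flush with the deck's edge, and the bystanders stand within 15 mm of where they were (angle between door's own z axis and vertical above 3.04 rad and z of door in the frame of board between 0.03 and 0.036 m and x of corner_left in the frame of board between -0.005 and 0.005 m and x of corner_right in the frame of board between -0.005 and 0.005 m and x of edge_near in the frame of board above 0.06 m and linear speed of door below 0.01 m/s and distance of each of plane, glue, mallet from where it was at the start of the episode below 0.015 m); the robot touches nothing.
It fails at once if the door is lifted clear: both its long sides are more than 16 mm above their height when it lies on the deck (height (world z) of each of edge_far, edge_near above 0.045 m).
It fails at once if the plane, glue bottle or mallet is moved by more than 15 mm (distance of any of plane, glue, mallet from where it was at the start of the episode above 0.015 m).
It also fails if it takes over 48 s, if anything falls off the work surface, if the arm or the gripper's body presses on something with over 40 N, if the wrist force passes 120 N, or if a joint passes its speed limit or range.

## Working session

There is one attempt and no reset: what is moved stays moved. The work goes in short steps, Python scripts to look and compute and a tool call to move; the robot and the scene stay as the last step left them, time stands still between calls to the robot, and variables do not carry over. Pictures are saved under pics/ and viewed, at most 10 in all, crops included, and the job is handed in when it is done.

Besides the shell and the picture viewer there is one more tool, called after "Emit:" by a JSON object that holds its "name" and its "arguments". arm_command: Moves the arm, as the interface text tells. Shifts and turns lie within -1 to 1; 1 stands for 0.2 m of shift or pi rad of turn. Its arguments: {"type":"object","properties":{"increments":{"type":"array","items":{"type":"array","items":{"type":"number","minimum":-1,"maximum":1}}},"fingers":{"type":"number"},"force":{"type":"number"}},"required":["increments"]}

```bash
mkdir -p pics; python3 - <<'E'
from plant import *
import cv2,numpy as np
for n in("scene","top"):
    c=read_camera(n);cv2.imwrite(f"pics/{n}0.png",c["image"][:,:,::-1]);print(n,c["fx"],c["fy"],c["cx"],c["cy"],np.round(c["T"],3).tolist())
s=read_state();print(s)
E
```

```text
scene 448.649770178632 448.649770178632 255.1897508309359 184.73223251540276 [[0.237, 0.656, -0.717, 1.442], [0.971, -0.156, 0.179, -0.189], [0.005, -0.739, -0.674, 0.859], [0.0, 0.0, 0.0, 1.0]]
top 407.22700045857056 407.22700045857056 250.9837637714672 191.01437111468445 [[-0.026, -0.985, 0.168, 0.404], [-1.0, 0.027, 0.007, 0.027], [-0.012, -0.168, -0.986, 1.127], [0.0, 0.0, 0.0, 1.0]]
{'t': 0.1, 'q': array([ 1.09761727e+00,  1.31093882e-01,  1.48917618e+00,  1.49712386e-05,
        1.52301903e+00, -8.53680376e-02]), 'dq': array([ 0.00010804, -0.00104143, -0.0009405 , -0.00041055,  0.00078205,
        0.00285919]), 'joint_torque': array([ 1.21512177e-03, -5.61342859e+01, -4.93091297e+01,  7.70675205e-02,
        2.91774730e-02, -3.73329067e-05]), 'tool_pos': array([0.22676047, 0.55527237, 0.40378399]), 'orientation': array([-6.05269930e-01, -3.08224234e+00,  2.55464826e-03]), 'force': array([-0.1538846 ,  0.51200675,  0.40588821]), 'wrist_torque': array([0.03508051, 0.01061669, 0.05311637]), 'gripper_force': 0.0, 'opening': 0.09333018683696216}
```

View pics/top0.png

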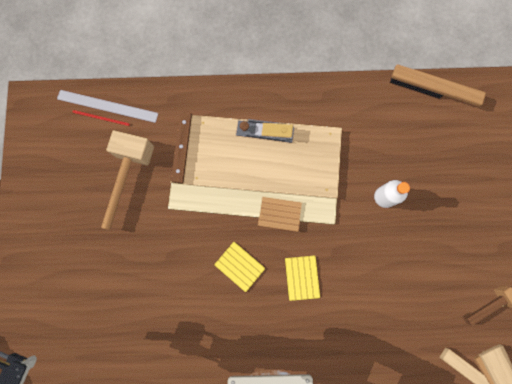

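View pics/scene0.png

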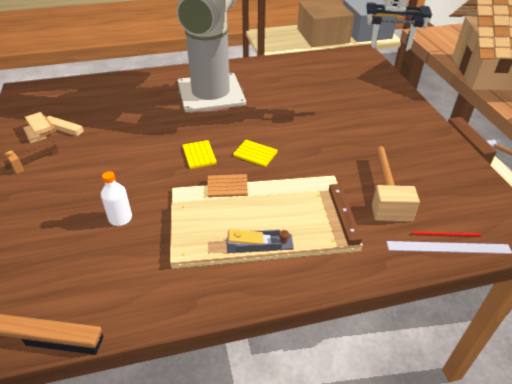

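The top view shows the brown grooved door at about (280,214) on the runway. The yellow look-alikes are at (240,266) and (302,278). I choose the brown one and check it in a close crop.

```bash
cat > h.py <<'E'
import numpy as np, cv2
from plant import *
def ray(c,px,z):
    d=np.array([(px[0]-c["cx"])/c["fx"],(px[1]-c["cy"])/c["fy"],1.0]);d=c["T"][:3,:3]@d;o=c["T"][:3,3]
    return o+d*(z-o[2])/d[2]
def proj(c,P):
    T=np.linalg.inv(c["T"]);p=T[:3,:3]@np.asarray(P)+T[:3,3]
    return np.array([c["fx"]*p[0]/p[2]+c["cx"],c["fy"]*p[1]/p[2]+c["cy"]])
E
python3 - <<'E'
import cv2,numpy as np
a=cv2.imread("pics/top0.png")[180:240,160:345]
a=cv2.resize(a,None,fx=4.3,fy=4.3,interpolation=cv2.INTER_CUBIC)
b=cv2.imread("pics/scene0.png")[165:225,160:345]
b=cv2.resize(b,None,fx=4.3,fy=4.3,interpolation=cv2.INTER_CUBIC)
cv2.imwrite("pics/crop.png",np.vstack([a,b]))
i=cv2.imread("pics/top0.png");h=cv2.cvtColor(i,cv2.COLOR_BGR2HSV)
for p in[(280,205),(280,225),(265,210),(240,240),(230,200),(230,170)]: print(p,i[p[1],p[0]],h[p[1],p[0]])
E
```

```text
(280, 205) [ 91 136 184] [ 15 129 184]
(280, 225) [105 153 201] [ 15 122 201]
(265, 210) [102 151 199] [ 15 124 199]
(240, 240) [ 68  94 135] [ 12 127 135]
(230, 200) [186 224 241] [ 21  58 241]
(230, 170) [168 210 240] [ 18  77 240]
```

View pics/crop.png

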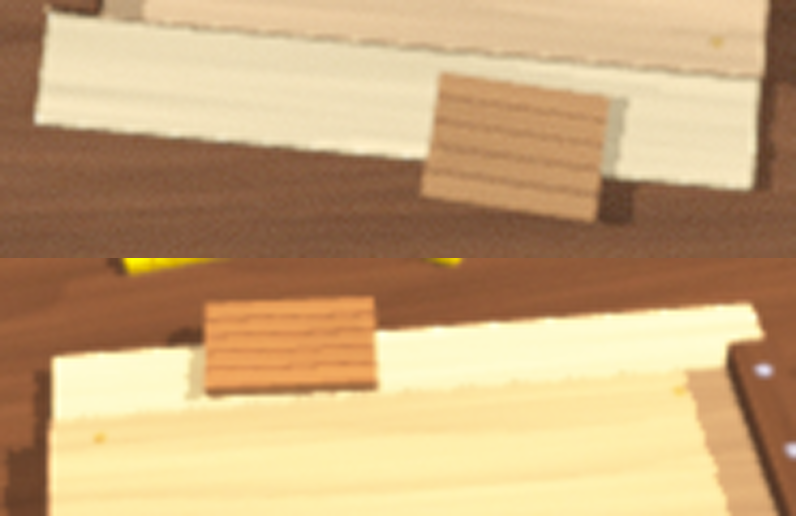

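The crop confirms the brown door with four dark grooves. Its corners in the crop are about (440,72), (610,97), (597,222) and (422,195). The runway corners are about (48,10), (757,78), (753,188) and (35,123).

```bash
python3 - <<'E'
from h import *
c=read_camera("top")
f=lambda p:((p[0]+.5)/4.3+160-.5,(p[1]+.5)/4.3+180-.5)
R=[ray(c,f(p),.012) for p in[(48,10),(757,78),(753,188),(35,123)]]
D=[ray(c,f(p),.021) for p in[(440,72),(610,97),(597,222),(422,195)]]
R=np.array(R)[:,:2];D=np.array(D)[:,:2]
print(R.round(4),np.linalg.norm(R-np.roll(R,-1,0),axis=1));print(D.round(4),np.linalg.norm(D-np.roll(D,-1,0),axis=1))
v=(R[0]-R[1])+(R[3]-R[2]);v/=np.linalg.norm(v);x=np.array([v[1],-v[0]])
yaw=np.arctan2(x[1],x[0])
# origin: from outer edge + 70mm & step edge averaged
o=((R[0]+R[1])/2+(R[2]+R[3])/2+.07*x)/2
print("yaw",yaw,"x",x,"y",v,"o",o,[( (r-o)@x,(r-o)@v) for r in R])
for d in D: print("door in board",((d-o)@x).round(4),((d-o)@v).round(4))
w=(D[0]-D[1])+(D[3]-D[2]);w/=np.linalg.norm(w);print("door rel yaw",np.arctan2(-w@x,w@v), "ctr",D.mean(0))
# scene check
s=read_camera("scene")
g=lambda p:((p[0]+.5)/4.3+160-.5,(p[1]-258+.5)/4.3+165-.5)
S=[ray(s,g(p),z)[:2] for p,z in [((205,300),.021),((375,297),.021),((377,385),.021),((206,390),.021),((52,355),.012),((752,303),.012)]]
for r in S: print("scene",r.round(4),((r-o)@x).round(4),((r-o)@v).round(4))
# bystanders
for n,p,z in[("glue",(386,198),0),("mallet",(120,160),0),("planeend",(240,140),.024),("planeend2",(292,142),.024)]:
  r=ray(c,p,z)[:2];print(n,((r-o)@x).round(3),((r-o)@v).round(3))
E
```

```text
[[ 0.6264  0.2592]
 [ 0.5692 -0.1977]
 [ 0.4986 -0.1909]
 [ 0.5526  0.2671]] [0.46054091 0.07093078 0.46115615 0.07422044]
[[ 0.5773  0.0059]
 [ 0.5582 -0.1018]
 [ 0.479  -0.0899]
 [ 0.499   0.0197]] [0.10941361 0.08003143 0.11141438 0.0795051 ]
yaw -0.12102487652096322 x [ 0.99268542 -0.12072965] y [0.12072965 0.99268542] o [0.59645777 0.03018802] [(np.float64(0.0021057459647468068), np.float64(0.23099914842115968)), (np.float64(0.0004543720332663536), np.float64(-0.22953879682111522)), (np.float64(-0.07045437203326656), np.float64(-0.2313067725417084)), (np.float64(-0.072105745964747), np.float64(0.22984642094166383))]
door in board -0.0161 -0.0264
door in board -0.022 -0.1356
door in board -0.1021 -0.1334
door in board -0.0955 -0.0222
door rel yaw -0.056476393703080184 ctr [ 0.52836728 -0.04153291]
scene [ 0.4776 -0.0888] -0.1036 -0.1324
scene [0.5006 0.0211] -0.094 -0.0206
scene [0.5833 0.0034] -0.0099 -0.0282
scene [ 0.5628 -0.102 ] -0.0174 -0.1353
scene [ 0.4979 -0.1925] -0.0709 -0.233
scene [0.5548 0.2668] -0.07 0.2299
glue 0.015 -0.371
mallet 0.054 0.387
planeend 0.137 0.05
planeend2 0.145 -0.096
```

```bash
cat >> h.py <<'E'
from scipy.spatial.transform import Rotation as Ro
yaw=-0.121;O=np.array([.5965,.0302,0]);bx=np.array([np.cos(yaw),np.sin(yaw),0]);by=np.array([-bx[1],bx[0],0])
RT=np.c_[-bx,by,[0,0,-1]]
def inc(x,y,ztip):  # from measured pose, to board x,y of tool axis, tip height, upright
    s=read_state();R0=Ro.from_rotvec(s["orientation"]).as_matrix()
    t=O+x*bx+y*by+[0,0,ztip+.186]
    return np.r_[R0.T@(t-s["tool_pos"])/.2,Ro.from_matrix(R0.T@RT).as_rotvec()/np.pi].round(4)
def where():
    s=read_state();p=s["tool_pos"]-O;F=s["force"]
    print("t",s["t"],"axis x,y,tip",(p@bx).round(4),(p@by).round(4),(p[2]-.186).round(4),"F",(F@bx).round(2),(F@by).round(2),F[2].round(2),"rel rot",(Ro.from_matrix(RT.T@Ro.from_rotvec(s["orientation"]).as_matrix()).as_rotvec()).round(4),"open",s["opening"])
E
python3 -c "
from h import *
where();print(inc(-.145,-.079,.10))"
```

```text
t 0.2 axis x,y,tip -0.4304 0.4767 0.2181 F -0.21 -0.59 0.13 rel rot [1.100e-03 2.000e-04 2.669e-01] open 0.09311264649937032
[-2.1090e+00 -2.3031e+00  5.9290e-01 -4.0000e-04 -1.0000e-04 -8.4900e-02]
```

Emit:
{"name": "arm_command", "arguments": {"increments": [[-0.2, -0.2, 0.04, 0, 0, -0.03], [-0.4, -0.4, 0.1, 0, 0, -0.06], [-0.6, -0.6, 0.15, 0, 0, -0.085], [-0.8, -0.85, 0.2, 0, 0, -0.085], [-0.9, -1, 0.25, 0, 0, -0.085]], "fingers": -0.3}}

```text
t: 0.82
tool_pos: [0.3183, 0.3, 0.3543]
orientation: [0.191, 3.135, -0.001]
force: [-0.2, 0.7, 0.3]
opening: 0.0604
gripper_force: 0.0
```

```bash
python3 -c "
from h import *
where();print(inc(-.145,-.079,.10))"
```

```text
t 0.825 axis x,y,tip -0.3088 0.2343 0.1683 F -0.32 0.65 0.34 rel rot [ 0.0003 -0.0003  0.001 ] open 0.060393746487807494
[-8.2030e-01 -1.5655e+00  3.4220e-01 -1.0000e-04  1.0000e-04 -3.0000e-04]
```

Emit:
{"name": "arm_command", "arguments": {"increments": [[-0.12, -0.25, 0.05, 0, 0, 0], [-0.24, -0.5, 0.1, 0, 0, 0], [-0.36, -0.75, 0.15, 0, 0, 0], [-0.5, -1, 0.2, 0, 0, 0], [-0.5, -1, 0.2, 0, 0, 0]]}}

```text
t: 1.45
tool_pos: [0.3936, 0.0883, 0.314]
orientation: [-0.2, -3.134, 0.002]
force: [-0.2, 0.3, -0.6]
opening: 0.0603
gripper_force: 0.0
```

```bash
python3 -c "
from h import *
where();print(inc(-.145,-.079,.04))"
```

```text
t 1.45 axis x,y,tip -0.2084 0.0332 0.128 F -0.27 0.23 -0.61 rel rot [0.0011 0.0009 0.0063] open 0.06030950793223689
[-3.211e-01 -5.586e-01  4.402e-01 -3.000e-04 -3.000e-04 -2.000e-03]
```

Emit:
{"name": "arm_command", "arguments": {"increments": [[-0.11, -0.2, 0.15, 0, 0, -0.001], [-0.22, -0.4, 0.3, 0, 0, -0.002], [-0.32, -0.56, 0.44, 0, 0, -0.002], [-0.32, -0.56, 0.44, 0, 0, -0.002], [-0.32, -0.56, 0.44, 0, 0, -0.002]]}}

```text
t: 2.08
tool_pos: [0.4431, -0.0263, 0.227]
orientation: [-0.179, -3.136, -0.001]
force: [1.1, -0.3, -0.1]
opening: 0.0603
gripper_force: 0.0
```

```bash
python3 -c "
from h import *
where();print(inc(-.145,-.079,.006))
a=read_camera('top')['image'][170:270,190:350,::-1];b=read_camera('scene')['image'][150:250,160:320,::-1]
cv2.imwrite('pics/c2.png',cv2.resize(np.hstack([a,b]),None,fx=2.5,fy=2.5,interpolation=2))"
```

```text
t 2.075 axis x,y,tip -0.1455 -0.0746 0.041 F 1.11 -0.18 -0.15 rel rot [-0.0006  0.0005 -0.0068] open 0.06034474055596213
[-0.0023 -0.0223  0.175   0.0002 -0.0002  0.0022]
```

View pics/c2.png

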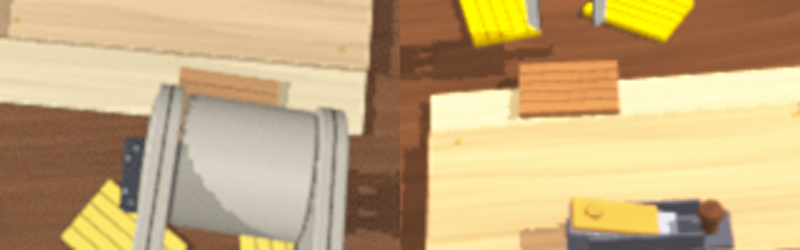

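The door is intact. The fingers are seen at crop (535,15) and (598,10), straddling the door's middle. I check the clearance to the yellow pieces before going down.

```bash
python3 -c "
from h import *
for n,z in(('scene',.009),):
  c=read_camera(n);h=cv2.cvtColor(c['image'],cv2.COLOR_RGB2HSV)
  m=cv2.inRange(h,(24,180,120),(34,255,255));k,_=cv2.findContours(m,0,2)
  for q in k:
    if cv2.contourArea(q)>80:
      P=np.array([ray(c,p[0],z) for p in q])-O;print(n,'max board x',(P@bx).max().round(4),'y',(P@by).min().round(3),(P@by).max().round(3))
"
```

```text
scene max board x -0.155 y -0.202 -0.111
scene max board x -0.1403 y -0.026 0.082
```

Emit:
{"name": "arm_command", "arguments": {"increments": [[-0.085, -0.02, 0, 0, 0, 0.002], [-0.085, -0.02, 0.08, 0, 0, 0.002], [-0.085, -0.02, 0.14, 0, 0, 0.002], [-0.085, -0.02, 0.17, 0, 0, 0.002], [-0.085, -0.02, 0.17, 0, 0, 0.002]]}}

```text
t: 2.85
tool_pos: [0.4588, -0.0329, 0.1918]
orientation: [-0.189, -3.134, -0.0]
force: [0.1, 0.3, 0.0]
opening: 0.0608
gripper_force: 0.0
```

Emit:
{"name": "arm_command", "arguments": {"increments": [[-0.06, 0, 0, 0, 0, 0], [-0.09, 0, 0, 0, 0, 0], [-0.12, 0, 0, 0, 0, 0], [-0.15, 0, 0, 0, 0, 0], [-0.15, 0, 0, 0, 0, 0]]}}

```text
t: 3.48
tool_pos: [0.4898, -0.0368, 0.1928]
orientation: [0.189, 3.136, -0.0]
force: [0.2, 0.5, -0.0]
opening: 0.0605
gripper_force: 0.0
```

```bash
python3 -c "
from h import *
where()"
```

```text
t 3.475 axis x,y,tip -0.0979 -0.0794 0.0068 F 0.1 0.51 -0.01 rel rot [-0.     -0.0003 -0.0003] open 0.060495257954924914
```

Emit:
{"name": "arm_command", "arguments": {"increments": [[-0.015, 0, 0, 0, 0, 0], [-0.03, 0, 0, 0, 0, 0], [-0.04, 0, 0, 0, 0, 0], [-0.05, 0, 0, 0, 0, 0], [-0.05, 0, 0, 0, 0, 0]]}}

```text
t: 4.1
tool_pos: [0.4977, -0.0378, 0.1921]
orientation: [-0.189, -3.13, -0.0]
force: [-11.9, 1.3, 8.6]
opening: 0.0607
gripper_force: 5.9
```

```bash
python3 -c "
from h import *
where()"
```

```text
t 4.1 axis x,y,tip -0.0899 -0.0794 0.0061 F -11.97 -0.19 8.63 rel rot [ 0.0001  0.0057 -0.0005] open 0.06065386858444064
```

Emit:
{"name": "arm_command", "arguments": {"increments": [[0.002, 0, -0.02, 0, 0, 0], [0.0025, 0, -0.041, 0, 0, 0], [0.002, 0, -0.062, 0, 0, 0], [0.0005, 0, -0.083, 0, 0, 0], [-0.002, 0, -0.103, 0, 0, 0]]}}

```text
t: 4.72
tool_pos: [0.4983, -0.0378, 0.2123]
orientation: [-0.189, -3.131, -0.0]
force: [-6.6, 0.4, 0.8]
opening: 0.0603
gripper_force: 3.1
```

```bash
python3 -c "
from h import *
where()
a=read_camera('top')['image'][170:270,190:350,::-1];b=read_camera('scene')['image'][150:250,160:320,::-1]
cv2.imwrite('pics/c3.png',cv2.resize(np.hstack([a,b]),None,fx=2.5,fy=2.5,interpolation=2))"
```

```text
t 4.725 axis x,y,tip -0.0893 -0.0794 0.0263 F -6.64 -0.37 0.76 rel rot [-0.      0.0047 -0.0004] open 0.06033920645260581
```

View pics/c3.png

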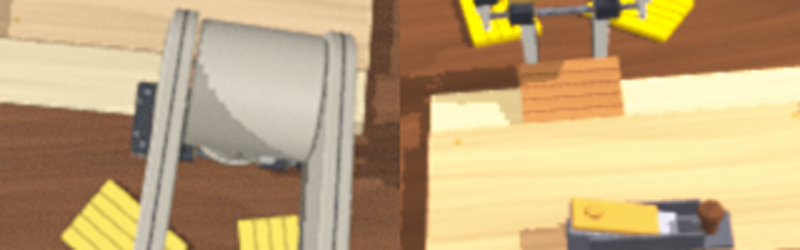

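The near edge has risen: in the scene crop it stays at row 60 although it moved deckwards, and the far edge sits at row 120 on the deck's edge line. I carry on along the arc.

Emit:
{"name": "arm_command", "arguments": {"increments": [[-0.0075, 0, -0.0265, 0, 0, 0], [-0.0145, 0, -0.053, 0, 0, 0], [-0.0235, 0, -0.078, 0, 0, 0], [-0.0345, 0, -0.1025, 0, 0, 0], [-0.047, 0, -0.126, 0, 0, 0]]}}

```text
t: 5.45
tool_pos: [0.5072, -0.0389, 0.2375]
orientation: [-0.189, -3.129, -0.001]
force: [-11.8, 1.0, 5.7]
opening: 0.0605
gripper_force: 6.0
```

```bash
python3 -c "
from h import *
where()"
```

```text
t 5.45 axis x,y,tip -0.0803 -0.0794 0.0515 F -11.85 -0.42 5.69 rel rot [ 0.      0.0068 -0.0004] open 0.0605049102672607
```

Emit:
{"name": "arm_command", "arguments": {"increments": [[-0.0115, 0, -0.022, 0, 0, 0], [-0.027, 0, -0.0435, 0, 0, 0], [-0.0445, 0, -0.063, 0, 0, 0], [-0.0635, 0, -0.0815, 0, 0, 0], [-0.084, 0, -0.098, 0, 0, 0]]}}

```text
t: 6.08
tool_pos: [0.526, -0.0412, 0.2584]
orientation: [0.19, 3.135, -0.0]
force: [-0.4, 0.0, 0.5]
opening: 0.0603
gripper_force: 0.1
```

```bash
python3 -c "
from h import *
where()"
```

```text
t 6.075 axis x,y,tip -0.0614 -0.0794 0.0724 F -0.41 -0.01 0.46 rel rot [-0.     -0.0005 -0.0002] open 0.06029105830119917
```

```bash
python3 -c "
from h import *
a=read_camera('top')['image'][170:270,190:350,::-1];b=read_camera('scene')['image'][130:230,160:320,::-1]
cv2.imwrite('pics/c4.png',cv2.resize(np.hstack([a,b]),None,fx=2.5,fy=2.5,interpolation=2))"
```

```text
(no output)
```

View pics/c4.png

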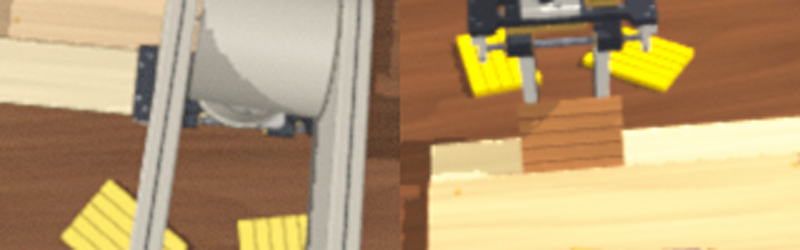

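The door leans at about 50–55° on the fingertips (scene crop, top edge at row 97, bottom behind the deck's edge at row 170). I go on, with a little more push.

Emit:
{"name": "arm_command", "arguments": {"increments": [[-0.0265, 0, -0.0145, 0, 0, 0], [-0.0505, 0, -0.028, 0, 0, 0], [-0.0745, 0, -0.0395, 0, 0, 0], [-0.0995, 0, -0.0495, 0, 0, 0], [-0.125, 0, -0.058, 0, 0, 0]]}}

```text
t: 6.8
tool_pos: [0.5508, -0.0443, 0.2698]
orientation: [0.19, 3.136, 0.0]
force: [0.2, 0.1, -0.1]
opening: 0.0604
gripper_force: 0.0
```

```bash
python3 -c "
from h import *
where()"
```

```text
t 6.8 axis x,y,tip -0.0363 -0.0794 0.0838 F 0.16 0.07 -0.14 rel rot [-0.     -0.     -0.0002] open 0.06040815220404494
```

```bash
python3 -c "
from h import *
b=read_camera('scene')['image'][130:230,160:320,::-1]
cv2.imwrite('pics/c5.png',cv2.resize(b,None,fx=4,fy=4,interpolation=2))"
```

```text
(no output)
```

View pics/c5.png

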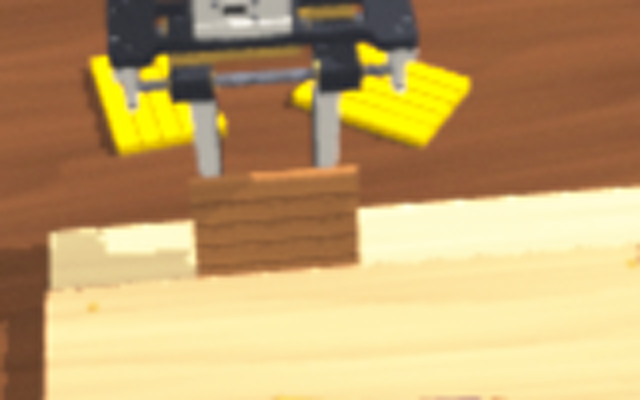

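The door stands nearly upright, with its top edge at crop row 175 just at the fingertips. I push it on over at constant height.

Emit:
{"name": "arm_command", "arguments": {"increments": [[-0.03, 0, 0, 0, 0, 0], [-0.06, 0, 0, 0, 0, 0], [-0.09, 0, 0, 0, 0, 0], [-0.12, 0, 0, 0, 0, 0], [-0.15, 0, 0, 0, 0, 0]]}}

```text
t: 7.48
tool_pos: [0.5807, -0.0479, 0.2697]
orientation: [-0.189, -3.136, 0.0]
force: [0.3, 0.8, -0.8]
opening: 0.0601
gripper_force: 0.0
```

Emit:
{"name": "arm_command", "arguments": {"increments": [[-0.03, 0, 0, 0, 0, 0], [-0.06, 0, 0.01, 0, 0, 0], [-0.09, 0, 0.02, 0, 0, 0], [-0.12, 0, 0.04, 0, 0, 0], [-0.15, 0, 0.05, 0, 0, 0]]}}

```text
t: 8.1
tool_pos: [0.6103, -0.0514, 0.2592]
orientation: [-0.189, -3.135, -0.0]
force: [0.2, -0.5, 0.2]
opening: 0.0603
gripper_force: 0.0
```

```bash
python3 -c "
from h import *
where()
b=read_camera('scene')['image'][130:230,160:320,::-1]
cv2.imwrite('pics/c6.png',cv2.resize(b,None,fx=4,fy=4,interpolation=2))"
```

```text
t 8.1 axis x,y,tip 0.0235 -0.0794 0.0732 F 0.22 -0.44 0.21 rel rot [ 0.      0.0006 -0.0003] open 0.06028316779835233
```

View pics/c6.png

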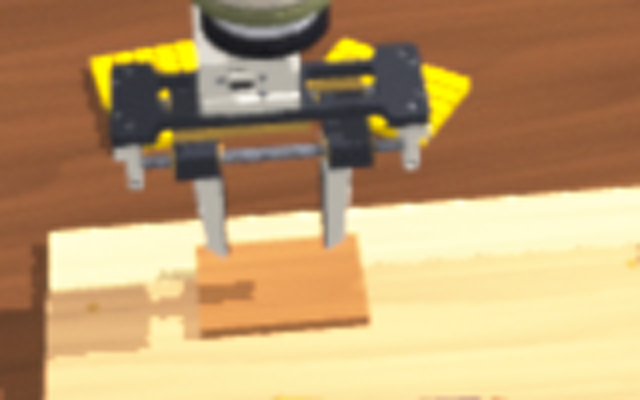

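The door has fallen onto the deck, plain back up. Its corners in the crop are about (197,250), (355,236), (370,316) and (200,330). I compute the overhang.

```bash
python3 -c "
from h import *
s=read_camera('scene')
for p in [(197,250),(355,236),(370,316),(200,330)]:
  r=ray(s,((p[0]+.5)/4+159.5,(p[1]+.5)/4+129.5),.033)-O;print((r@bx).round(4),(r@by).round(4))
print('to back',inc(-.055,-.079,.074),inc(-.055,-.079,.019))"
```

```text
-0.0168 -0.1309
-0.0186 -0.0243
0.0579 -0.0228
0.0581 -0.1322
to back [ 3.932e-01  2.100e-03 -3.500e-03  0.000e+00 -1.000e-04  1.000e-04] [ 3.931e-01  2.100e-03  2.715e-01  0.000e+00 -1.000e-04  1.000e-04]
```

Emit:
{"name": "arm_command", "arguments": {"increments": [[0.12, 0, -0.02, 0, 0, 0], [0.24, 0, -0.02, 0, 0, 0], [0.36, 0, 0, 0, 0, 0], [0.395, 0, 0, 0, 0, 0], [0.395, 0, 0, 0, 0, 0]]}}

```text
t: 8.82
tool_pos: [0.5318, -0.0419, 0.2601]
orientation: [0.19, 3.135, -0.0]
force: [0.2, 0.5, 0.2]
opening: 0.0605
gripper_force: 0.0
```

Emit:
{"name": "arm_command", "arguments": {"increments": [[0, 0, 0.1, 0, 0, 0], [0, 0, 0.2, 0, 0, 0], [0, 0, 0.25, 0, 0, 0], [0, 0, 0.27, 0, 0, 0], [0, 0, 0.27, 0, 0, 0]]}}

```text
t: 9.45
tool_pos: [0.5319, -0.042, 0.206]
orientation: [0.19, 3.136, -0.0]
force: [0.5, -0.6, -0.1]
opening: 0.0603
gripper_force: 0.0
```

Emit:
{"name": "arm_command", "arguments": {"increments": [[-0.05, 0, 0, 0, 0, 0], [-0.09, 0, 0, 0, 0, 0], [-0.13, 0, 0, 0, 0, 0], [-0.16, 0, 0, 0, 0, 0], [-0.18, 0, 0, 0, 0, 0]]}}

```text
t: 10.07
tool_pos: [0.5677, -0.0463, 0.2057]
orientation: [-0.189, -3.136, -0.0]
force: [-0.5, -0.1, 1.5]
opening: 0.0605
gripper_force: 0.3
```

```bash
python3 -c "
from h import *
where()"
```

```text
t 10.075 axis x,y,tip -0.0193 -0.0794 0.0197 F -0.49 -0.18 1.46 rel rot [-0.      0.0001 -0.0003] open 0.060520017492689544
```

Emit:
{"name": "arm_command", "arguments": {"increments": [[-0.015, 0, 0, 0, 0, 0], [-0.028, 0, 0, 0, 0, 0], [-0.038, 0, 0, 0, 0, 0], [-0.045, 0, 0, 0, 0, 0], [-0.05, 0, 0, 0, 0, 0]]}}

```text
t: 10.7
tool_pos: [0.5767, -0.0474, 0.2056]
orientation: [-0.189, -3.133, -0.0]
force: [-8.9, 0.7, 7.5]
opening: 0.0604
gripper_force: 4.3
```

```bash
python3 -c "
from h import *
where()"
```

```text
t 10.7 axis x,y,tip -0.0103 -0.0794 0.0196 F -8.96 -0.38 7.46 rel rot [ 0.      0.0024 -0.0004] open 0.06037758922019417
```

The 9 N reading means the fingers are against the deck's face. I press 0.6 mm more, then back off and look.

Emit:
{"name": "arm_command", "arguments": {"increments": [[-0.003, 0, 0, 0, 0, 0], [-0.003, 0, 0, 0, 0, 0], [0.02, 0, 0, 0, 0, 0], [0.1, 0, 0, 0, 0, 0], [0.2, 0, 0, 0, 0, 0]]}}

```text
t: 11.32
tool_pos: [0.5373, -0.0426, 0.2059]
orientation: [0.19, 3.135, -0.0]
force: [0.5, -0.4, -0.3]
opening: 0.0603
gripper_force: 0.0
```

Emit:
{"name": "arm_command", "arguments": {"increments": [[0.1, 0, -0.2, 0, 0, 0], [0.2, 0, -0.4, 0, 0, 0], [0.4, 0, -0.5, 0, 0, 0], [0.6, 0, -0.5, 0, 0, 0], [0.6, 0, -0.5, 0, 0, 0]]}}

```text
t: 11.95
tool_pos: [0.4166, -0.0278, 0.3055]
orientation: [0.19, 3.135, -0.0]
force: [0.4, -0.7, 0.2]
opening: 0.0603
gripper_force: 0.0
```

```bash
python3 -c "
from h import *
where()
a=read_camera('top')['image'][110:235,170:350,::-1];b=read_camera('scene')['image'][170:220,160:320,::-1]
b=cv2.resize(b,(720,225),interpolation=2);a=cv2.resize(a,None,fx=3,fy=3,interpolation=2);a=cv2.copyMakeBorder(a,0,0,0,180,0)
cv2.imwrite('pics/c7.png',np.vstack([a[:375],b]))"
```

```text
t 11.95 axis x,y,tip -0.1716 -0.0793 0.1195 F 0.51 -0.6 0.21 rel rot [-0.     -0.0006 -0.0002] open 0.060256089666724605
```

View pics/c7.png

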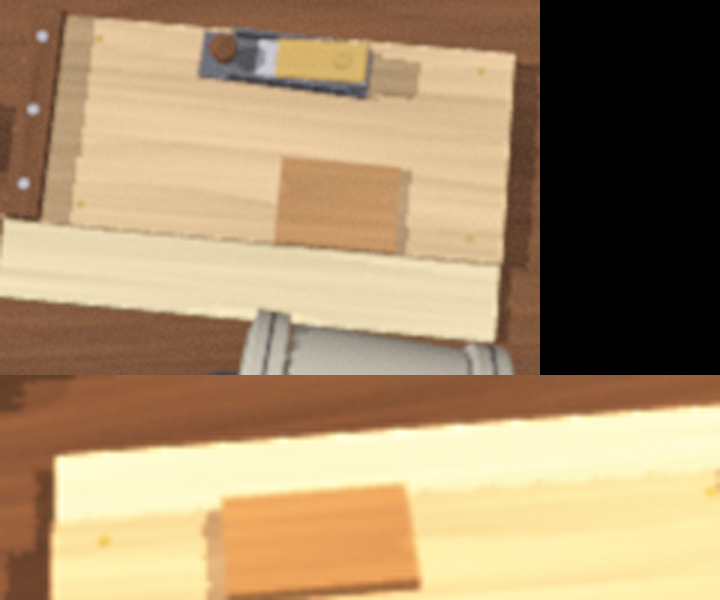

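The door lies plain back up. Its long side (275,242)–(403,254) coincides with the deck's edge line to within about 2 crop pixels (under 2 mm). The robot is clear and the plane, at about (285,65), has not moved.

```bash
python3 -c "
from plant import *
print(close_job())"
```

```text
the job is handed in; nothing more can be done
None
```

I handed the job in at about 12 s of the 48 s allowed: the door was turned over onto the deck by pushing alone and lies plain back up, flush with the deck's edge to under 2 mm in the last top view; no verdict came back.

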